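# Set the slicer's stop against the play of its screw

### The job

Set the stop plate of the wire slicer to the red marker with the hand wheel: its screw has play, so wind the stop well past the marker, some 5 mm or more away from the wire, and then bring it back towards the wire to the marker. Then check it with a fingertip: press gently for a moment on the face that looks to the wire, pushing away from the wire, and the stop must stand firm at the marker. Let go of everything, and leave the marker, the chocolate bar, the tin and the ribbon spools where they are.

Things in the scene. Friction and masses are not known exactly. Their poses are not given: they have to be found in the camera images.
- slicer: Bench wire slicer, fixed to the counter: aluminium base 185 mm (x) by 290 mm (y) with a white marble bed whose top is 30 mm above the counter. Origin on the counter under the middle; +x points away from the worker, +y along the base to the feed side, z up. From +y to -y: feed side, wire, stop plate, gearbox with hand wheel. The leadscrew runs along y at the front, x = -83 mm.
- wire_mid (a point): Middle of the cutting wire, which lies down in its slot across the bed (along the slicer's x, at slicer y = +45 mm), 30 mm above the counter. Over it stands a thin fixed steel bow in the same upright plane, its top 66 mm above the counter, with a black handle in front (-x).
- stop_plate: The stop: aluminium plate 100 mm long in x (-45 to +55 mm from its origin), 8 mm thick, 1.5 to 30 mm above the bed, on a nut carriage. Axes as the slicer's. Origin on the plane of its working face (looks to the wire, +y), at bed height (30 mm above the counter). It slides along y only, with about 1 N of friction, 30 to 42 mm from the wire at the start. A press of 3 to 15 N is right; over 20 N bends it.
- stop_face (a point): Middle of the working face of the stop plate, 18 mm above the bed: the place to press, in the direction of the slicer's -y. The nut is worn: it has about 5.5 mm of play on the screw, so when the wheel reverses the stop stands still for about a third of a turn, and while the play is open behind it a fingertip pushes the stop away through it.
- stop_pointer (a point): End of the stop's reading tongue, a flat aluminium strip with a black line that reaches from the plate's back end to the rule, 64 mm (+x) from the stop_plate origin, in the plane of the working face, 40 mm above the counter. It passes 2 to 3 mm in front of the marker's line.
- marker_line (a point): Front end of the white line on the red clip (9 mm wide) on the steel rule at the back edge of the bed, 51 to 67 mm from the wire, 41 mm above the counter. Axes as the slicer's. The stop is at the marker when stop_pointer has the same slicer y as this point. The clip is held by friction and must stay.
- crank_top (a point): Centre of the top of the black crank knob, an upright round knob 15 to 17 mm in diameter that spins freely on its pin, 28 mm from the wheel's axis; it reaches from 71 to 105 mm above the counter. It can be pushed round with shut fingers or held lightly.
- wheel_hub (a point): Point on the upright axis of the hand wheel (steel disc 80 mm in diameter, top 67 to 73 mm above the counter), 70 mm above the counter. Seen from above, counter-clockwise moves the stop away from the wire, clockwise towards it, 15 mm a turn. It takes about 2 N at the knob, stays where it is left, and has turns to spare beyond the marker.
- chocolate_bar: Loose dark chocolate bar, 112 x 66 x 12 mm, lying on the marble on the feed side. Origin under its centre. Not to be moved.
- praline_tin: Loose green tin, 114 x 155 x 49 mm, on the counter to the left of the slicer. Origin under its centre. Not to be moved.
- ribbon_spool_1: Loose spool of red ribbon, 68 mm in diameter, 26 mm high, behind the slicer. Origin under its centre. Not to be moved.
- ribbon_spool_3: Loose spool of green ribbon, 72 mm in diameter, 34 mm high, behind the slicer. Origin under its centre. Not to be moved.

How it is judged:
On the way, in this order (a step that is already met when the one before it is completed fails the run):
1. the stop has been wound at least 3 mm past the marker, away from the wire (y of stop_pointer in the frame of marker_line below -0.003 m), for 0.1 s.
2. the stop stands within 2 mm of the marker and stays there while a finger presses its working face with more than 2.5 N, from the wire's side, for 0.3 s (y of stop_pointer in the frame of marker_line between -0.002 and 0.002 m and contact force between the fingers and stop_plate above 2.5 N and y of the grasp point in the frame of stop_plate above 0 m and z of the grasp point in the frame of stop_plate below 0.046 m), for 0.3 s.
At the end, for the whole second after the job is handed in: The stop's working face is within 2 mm of the marker's line along the slicer, at rest and released (y of stop_pointer in the frame of marker_line between -0.002 and 0.002 m and linear speed of stop_plate below 0.002 m/s); the robot touches nothing.
It fails at once if the stop is pressed with more than 20 N (contact force between any of the fingers, the arm and stop_plate above 20 N).
It fails at once if the marker is shifted by more than 2 mm (distance of marker_line from where it was at the start of the episode above 0.002 m).
It fails at once if the chocolate bar, the tin or a ribbon spool is moved by more than 15 mm (distance of any of chocolate_bar, praline_tin, ribbon_spool_1, ribbon_spool_3 from where it was at the start of the episode above 0.015 m).
It also fails if it takes over 72 s, if anything falls off the work surface, if the arm or the gripper's body presses on something with over 40 N, if the wrist force passes 120 N, or if a joint passes its speed limit or range.

### The arm

A 7-joint arm with a two-finger parallel gripper is mounted at the origin on a cart in front of the work surface, level with it; the furniture and walls round the work are solid. World frame = base frame: x ahead of the robot, y to its left, z up, the work surface at z = 0. Lengths are in m, angles in rad, forces in N, time in s.
With the tool pointing down it reaches from about 0.4 to 0.85 m from the base axis. Payload 4.5 kg.
Tool frame: the origin (TCP) lies on the centre line of the jaws, within the pads' length; the fingertips stand 11 mm ahead of it and the grasp point (between the pads) lies 8 mm behind it; z points along the fingers, y is the line along which they close (so a half turn about z gives the same grasp; the last joint's range is limited). The gripper opens to 88 mm and grips with 3 to 60 N. Pads are 18 mm wide; open, the fingers measure 123 mm over their backs; the gripper's body (75 mm by 187 mm) begins 45 mm behind the grasp point.
Start: joints at [1.352, 0.689, -0.195, 1.565, 0.157, 0.902, -0.215], TCP at [0.156, -0.605, 0.25] pointing down, gripper open.
Joint ranges: [-3.01, 3.01], [-0.46, 2.08], [-1.47, 1.51], [0.13, 2.56], [-1, 4.14], [0.04, 2.09], [-2.66, 2.66]. Speed limits (rad/s): [2.57, 2.57, 3.14, 3.14, 3.14, 3.14, 3.14].

### API

Orientations are given as a unit quaternion [x, y, z, w].
In Python, from plant import * gives the robot as it stands. The module is installed in compiled form; this text tells all that it offers.
- The arm moves only by the tool send_rows, never from a script. Its argument "motion" is a list of rows, each an object of numbers: "x", "y", "z": the shift along the tool's x, y, z in cm; "rx", "ry", "rz": the turn, a rotation vector about the tool's x, y, z in rad; "jaw": the finger opening in cm, from 0 to 8.81. In form: [{"x": .., "y": .., "z": .., "rx": .., "ry": .., "rz": .., "jaw": ..}, ...]. A call has exactly 5 rows; each row shifts and turns the commanded pose from where the row before left it, along the tool's axes as they then stand; what a row does not reach is not made up. A row lasts 1/10 s, in which the tool goes at most 50 mm and 8.59 degrees, less where a joint would pass 70% of its speed; a pose out of reach is approached as far as the arm can. A call is refused whole if a number of a shift passes 5 or a number of a turn 0.15, either way. A call with a gripper value outside its range is refused whole. The fingers move at their own pace and stop on an object; "grip_force" is the grip in N (left out, the last holds). Time passes only in rows, so rows that do not move let the fingers close, or fill a call up. It gives the time, the measured TCP pose, the force, the opening and the grip force at its end, in the units of the state.
- get_state(): the state, without advancing time (a new reading comes with each control period).
- snapshot(name): name is "side" or "top" or "wrist"; returns a dict with "img" (400x640x3 uint8, red, green, blue), "vertical_fov" (degrees; the focal length in pixels is half the picture's height over the tangent of half this angle, whatever the lens; pixels are square), "cx", "cy" (the principal point, pixels), "extrinsics" (4x4, takes a point from camera to world coordinates). Camera axes: x right, y up, looking along -z (the intrinsics and any distortion apply to the point x, -y, -z); pixel columns grow to the right and rows downward; lengths in m; the calibration is good to about 2 mm. The wrist camera is an equidistant fisheye: a pixel r from the principal point sees the ray r / f radians off the axis. A picture is of the moment at which its call begins. There is no depth.
- finish_job(): hands the job in; it is judged then, once.
The state is a dict: "clock": time; "q": joint angles; "qd": joint speeds; "joint_torque": joint torques, N m; "tool_pos": TCP position; "eef_rot": TCP orientation; "contact_force": force on the tool from outside, world axes, zero at the start; "moment": the same for the moment, N m; "opening": opening from 0.0 (shut) to 1.0 (fully open); "finger_force": force on a finger pad.
Only numpy, scipy, OpenCV 4.12 (cv2) and the standard library are available. Lean on these libraries where they do the work, as an engineer would, in place of code of your own. Each camera call takes 0.05 s, during which the arm holds its last target. There are 200 camera calls.

## Working session

There is one attempt and no reset: what is moved stays moved. The work goes in short steps, Python scripts to look and compute and a tool call to move; the robot and the scene stay as the last step left them, time stands still between calls to the robot, and variables do not carry over. Pictures are saved under pics/ and viewed, at most 10 in all, crops included, and the job is handed in when it is done.

Besides the shell and the picture viewer there is one more tool, called in YAML: its name, and indented under it one key for each argument. send_rows: Moves the arm, as the interface text tells. Its arguments: {"type":"object","properties":{"motion":{"type":"array"},"grip_force":{"type":"number"}},"required":["motion"]}

```bash
mkdir -p pics; cat > h.py <<'E'
from plant import *
import numpy as np, cv2
from scipy.spatial.transform import Rotation as R
def snap(n,fn=None):
    s=snapshot(n)
    if fn: cv2.imwrite('pics/'+fn,s['img'][:,:,::-1])
    return s
def ray(s,u,v,fish=False):
    f=s['img'].shape[0]/2/np.tan(np.radians(s['vertical_fov'])/2)
    a,b=(u-s['cx'])/f,(v-s['cy'])/f
    if fish:
        r=np.hypot(a,b); k=np.sin(r)/r if r>1e-9 else 1
        d=np.array([a*k,-b*k,-np.cos(r)])
    else: d=np.array([a,-b,-1])
    E=np.array(s['extrinsics']); d=E[:3,:3]@d
    return E[:3,3],d/np.linalg.norm(d)
def onz(s,u,v,z,fish=False):
    o,d=ray(s,u,v,fish); return o+d*(z-o[2])/d[2]
def proj(s,p,fish=False):
    f=s['img'].shape[0]/2/np.tan(np.radians(s['vertical_fov'])/2)
    E=np.array(s['extrinsics']); c=E[:3,:3].T@(np.array(p)-E[:3,3]); x,y,z=c[0],-c[1],-c[2]
    if fish:
        r=np.hypot(x,y); k=np.arctan2(r,z)/r
    else: k=1/z
    return s['cx']+f*x*k, s['cy']+f*y*k
E
python3 - <<'E'
from h import *
for n in('top','side'):
    s=snap(n,n+'0.png'); print(n,s['vertical_fov'],s['cx'],s['cy'],np.round(s['extrinsics'],3))
s=get_state(); print(s)
E
```

```text
top 46.56350846073302 327.41757322960444 194.84458216145669 [[ 0.014  0.993 -0.121  0.443]
 [-1.     0.016  0.012  0.273]
 [ 0.014  0.121  0.993  1.176]
 [ 0.     0.     0.     1.   ]]
side 49.51268656599881 320.88249577958015 195.8500060710593 [[-0.981  0.135 -0.138  0.448]
 [-0.192 -0.619  0.761  0.996]
 [ 0.017  0.774  0.633  0.679]
 [ 0.     0.     0.     1.   ]]
{'clock': 0.1, 'q': array([ 1.35178374,  0.68986993, -0.19449976,  1.56623829,  0.15729684,
        0.90252038, -0.21510689]), 'qd': array([ 2.90070549e-04, -2.86234032e-03,  3.45759687e-05, -2.76264918e-03,
        1.92985729e-04, -7.36116308e-04,  7.08776529e-05]), 'joint_torque': array([-2.69885932e-03, -5.28497100e+01, -1.27142541e+00, -1.53836721e+01,
       -5.25998371e-02,  1.99166308e-03,  5.86831447e-05]), 'tool_pos': array([ 0.15613892, -0.6046101 ,  0.24900901]), 'eef_rot': array([ 9.92017770e-01,  1.26095465e-01, -1.71310931e-04, -8.05450402e-04]), 'contact_force': array([ 0.46858633, -0.61670807, -0.32963776]), 'moment': array([-0.0101357 ,  0.09333685,  0.02403479]), 'finger_force': 0.0, 'opening': 0.9999544350679331}
```

View pics/top0.png

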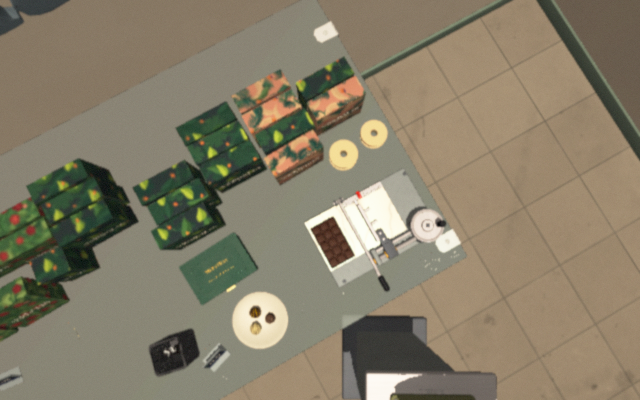

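View pics/side0.png

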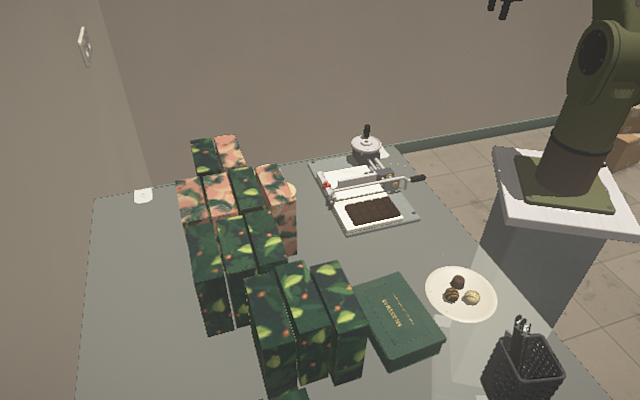

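The top view shows the slicer centred near (375,230), with the wheel at (428,224), knob (441,224), marker (358,195) and bow from (338,200) to the handle (384,285). The side view shows it near (370,190). I'll enlarge both.

```bash
python3 - <<'E'
import cv2,numpy as np
a=cv2.imread('pics/top0.png')[165:295,295:475]; b=cv2.imread('pics/side0.png')[115:245,300:440]
a=cv2.resize(a,None,fx=4.3,fy=4.3,interpolation=cv2.INTER_CUBIC);b=cv2.resize(b,None,fx=4.3,fy=4.3,interpolation=cv2.INTER_CUBIC)
cv2.imwrite('pics/a.png',a);cv2.imwrite('pics/b.png',b);print(a.shape,b.shape)
E
```

```text
(559, 774, 3) (559, 602, 3)
```

View pics/a.png

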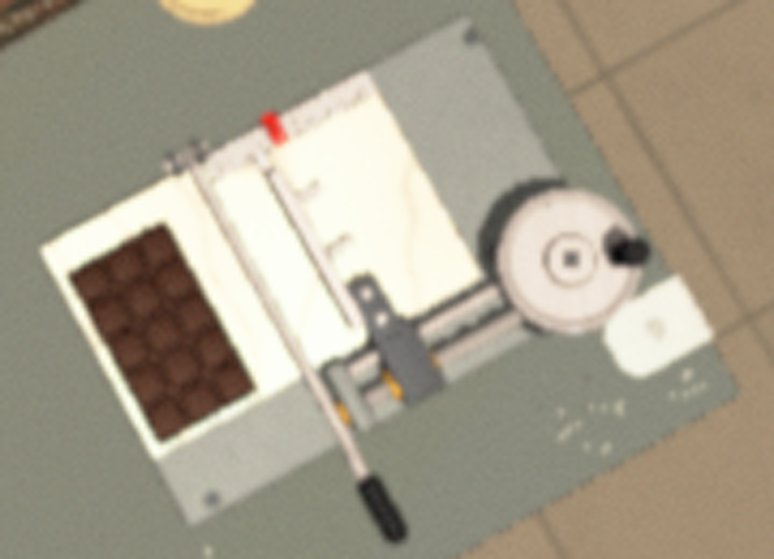

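View pics/b.png

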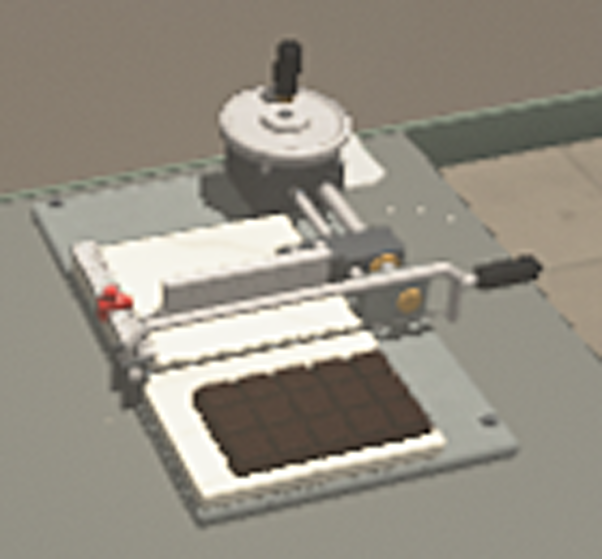

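Enlarged top view: wheel hub (571,259), knob top about (632,248), base corners (195,522) and (470,22), bed corners (42,248) and (370,72), red clip (274,128), stop plate from (265,165) to (352,325). The stop stands between wire and marker.

```bash
python3 - <<'E'
from h import *
s=snap('top'); P=lambda u,v,z: onz(s,295+u/4.3,165+v/4.3,z)
for n,u,v,z in [('hub',571,259,.07),('knob',632,247,.105),('baseFL',195,522,.015),('baseBR',470,22,.015),('bedBL',42,248,.03),('bedBR',370,72,.03),('bedFL',158,458,.03),('clip',274,128,.042),('bowback',195,170,.066),('bowfront',335,410,.066),('plateB',265,165,.06),('plateF',352,325,.06)]:
    print(n,np.round(P(u,v,z),4))
a=P(42,248,.03);b=P(370,72,.03);d=(a-b)[:2];print(np.linalg.norm(d),np.degrees(np.arctan2(d[1],d[0])))
E
```

```text
hub [0.5086 0.0193 0.07  ]
knob [ 0.5135 -0.0057  0.105 ]
baseFL [0.3583 0.2241 0.015 ]
baseBR [0.6509 0.0648 0.015 ]
bedBL [0.5128 0.3142 0.03  ]
bedBR [0.6178 0.1259 0.03  ]
bedFL [0.3948 0.2461 0.03  ]
clip [0.5827 0.1824 0.042 ]
bowback [0.5554 0.2284 0.066 ]
bowfront [0.4237 0.1498 0.066 ]
plateB [0.5595 0.1888 0.06  ]
plateF [0.4706 0.1397 0.06  ]
0.21565383925683132 119.15799021014043
```

send_rows:
  motion:
    - {"x": 3.26, "y": -3.46, "jaw": 8.8}
    - {"x": 3.26, "y": -3.46, "jaw": 8.8}
    - {"x": 3.26, "y": -3.46, "jaw": 8.8}
    - {"x": 3.26, "y": -3.46, "jaw": 8.8}
    - {"x": 3.26, "y": -3.46, "jaw": 8.8}

```text
schema error: expected keys x, y, z, rx, ry, rz, jaw
```

send_rows:
  motion:
    - {"x": 3.26, "y": -3.46, "jaw": 8.8}
    - {"x": 3.26, "y": -3.46, "jaw": 8.8}
    - {"x": 3.26, "y": -3.46, "jaw": 8.8}
    - {"x": 3.26, "y": -3.46, "jaw": 8.8}
    - {"x": 3.26, "y": -3.46, "jaw": 8.8}

```text
schema error: expected keys x, y, z, rx, ry, rz, jaw
```

send_rows:
  motion:
    - {"x": 3.26, "y": -3.46, "jaw": 5}
    - {"x": 3.26, "y": -3.46, "jaw": 5}
    - {"x": 3.26, "y": -3.46, "jaw": 5}
    - {"x": 3.26, "y": -3.46, "jaw": 5}
    - {"x": 3.26, "y": -3.46, "jaw": 5}

```text
schema error: expected keys x, y, z, rx, ry, rz, jaw
```

send_rows:
  motion:
    - {"rz": -0.13, "jaw": 5}
    - {"rz": -0.13, "jaw": 5}
    - {"jaw": 5}
    - {"jaw": 5}
    - {"jaw": 5}

```text
schema error: expected keys x, y, z, rx, ry, rz, jaw
```

```bash
python3 - <<'E'
from h import *
st=get_state(); print(st['clock'],st['tool_pos'],R.from_quat(st['eef_rot']).as_matrix().round(3),st['q'].round(2))
s=snap('wrist','w1.png'); print(s['vertical_fov'],np.round(s['extrinsics'],3))
for p in [(.5086,.0193,.07),(.5135,-.0057,.105),(.5827,.1824,.041)]: print(proj(s,p,True))
E
```

```text
0.15 [ 0.15619668 -0.60473572  0.24912552] [[ 0.968  0.25  -0.   ]
 [ 0.25  -0.968  0.001]
 [-0.    -0.001 -1.   ]] [ 1.35  0.69 -0.19  1.57  0.16  0.9  -0.22]
65.70646984690485 [[ 0.251  0.93   0.269  0.226]
 [-0.968  0.241  0.069 -0.588]
 [-0.    -0.278  0.961  0.385]
 [ 0.     0.     0.     1.   ]]
(np.float64(26.538249899716448), np.float64(-87.82299714767043))
(np.float64(22.46820746670295), np.float64(-99.762307853082))
(np.float64(10.60051897331357), np.float64(-94.8487982910205))
```

View pics/w1.png

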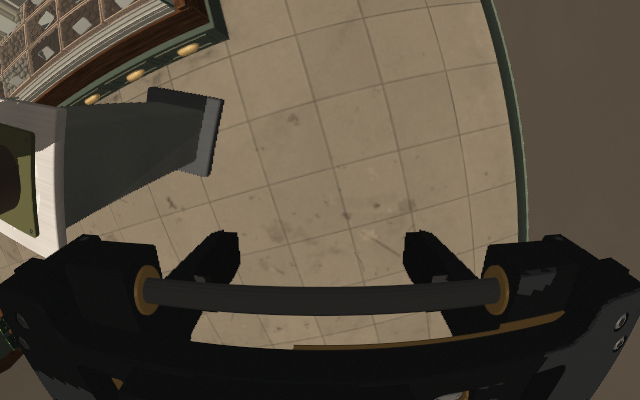

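The call needs every key. The picture shows only the floor and the fingers at (220,270) and (420,270). Resending with full rows.

send_rows:
  motion:
    - {"x": 3.26, "y": -3.46, "z": 0, "rx": 0, "ry": 0, "rz": 0, "jaw": 5}
    - {"x": 3.26, "y": -3.46, "z": 0, "rx": 0, "ry": 0, "rz": 0, "jaw": 5}
    - {"x": 3.26, "y": -3.46, "z": 0, "rx": 0, "ry": 0, "rz": 0, "jaw": 5}
    - {"x": 3.26, "y": -3.46, "z": 0, "rx": 0, "ry": 0, "rz": 0, "jaw": 5}
    - {"x": 3.26, "y": -3.46, "z": 0, "rx": 0, "ry": 0, "rz": 0, "jaw": 5}

```text
clock: 0.7
tool_pos: [0.2715, -0.3952, 0.2498]
eef_rot: [0.992, 0.126, 0.0, 0.0]
contact_force: [0.4, -0.8, 0.3]
opening: 0.582
finger_force: 0.0
```

send_rows:
  motion:
    - {"x": 3.26, "y": -3.46, "z": 0, "rx": 0, "ry": 0, "rz": 0, "jaw": 5}
    - {"x": 3.26, "y": -3.46, "z": 0, "rx": 0, "ry": 0, "rz": 0, "jaw": 5}
    - {"x": 3.26, "y": -3.46, "z": 0, "rx": 0, "ry": 0, "rz": 0, "jaw": 5}
    - {"x": 3.26, "y": -3.46, "z": 0, "rx": 0, "ry": 0, "rz": 0, "jaw": 5}
    - {"x": 3.26, "y": -3.46, "z": 0, "rx": 0, "ry": 0, "rz": 0, "jaw": 5}

```text
clock: 1.2
tool_pos: [0.3862, -0.1869, 0.2498]
eef_rot: [0.992, 0.126, 0.0, 0.0]
contact_force: [0.6, -0.9, 0.1]
opening: 0.565
finger_force: 0.0
```

send_rows:
  motion:
    - {"x": 3.26, "y": -3.46, "z": 0, "rx": 0, "ry": 0, "rz": 0, "jaw": 5}
    - {"x": 3.26, "y": -3.46, "z": 0, "rx": 0, "ry": 0, "rz": 0, "jaw": 5}
    - {"x": 3.26, "y": -3.46, "z": 0, "rx": 0, "ry": 0, "rz": 0, "jaw": 5}
    - {"x": 3.26, "y": -3.46, "z": 0, "rx": 0, "ry": 0, "rz": 0, "jaw": 5}
    - {"x": 3.26, "y": -3.46, "z": 0, "rx": 0, "ry": 0, "rz": 0, "jaw": 5}

```text
clock: 1.7
tool_pos: [0.5006, 0.0215, 0.2497]
eef_rot: [0.992, 0.126, 0.0, 0.0]
contact_force: [1.0, -0.0, 0.1]
opening: 0.57
finger_force: 0.0
```

send_rows:
  motion:
    - {"x": 0, "y": 0, "z": 0, "rx": 0, "ry": 0, "rz": -0.13, "jaw": 5}
    - {"x": 0, "y": 0, "z": 0, "rx": 0, "ry": 0, "rz": -0.13, "jaw": 5}
    - {"x": 0, "y": 0, "z": 0, "rx": 0, "ry": 0, "rz": 0, "jaw": 5}
    - {"x": 0, "y": 0, "z": 0, "rx": 0, "ry": 0, "rz": 0, "jaw": 5}
    - {"x": 0, "y": 0, "z": 0, "rx": 0, "ry": 0, "rz": 0, "jaw": 5}

```text
clock: 2.2
tool_pos: [0.4999, 0.0192, 0.2497]
eef_rot: [0.968, 0.252, -0.0, 0.0]
contact_force: [0.7, -0.1, 0.6]
opening: 0.571
finger_force: 0.0
```

```bash
python3 - <<'E'
from h import *
st=get_state(); print(st['clock'],st['tool_pos'],R.from_quat(st['eef_rot']).as_matrix().round(3),st['q'].round(2))
s=snap('wrist','w2.png'); print(np.round(s['extrinsics'],3))
for p in [(.5086,.0193,.07),(.5135,-.0057,.105),(.5827,.1824,.041)]: print(proj(s,p,True))
E
```

```text
2.2 [0.49989456 0.01920104 0.24972307] [[ 0.873  0.488 -0.   ]
 [ 0.488 -0.873 -0.   ]
 [-0.     0.    -1.   ]] [-0.    0.53 -0.2   1.93  0.16  0.69 -1.35]
[[ 0.488  0.838  0.242  0.563]
 [-0.873  0.469  0.137  0.053]
 [ 0.001 -0.278  0.961  0.386]
 [ 0.     0.     0.     1.   ]]
(np.float64(323.59383365245253), np.float64(169.8972179938039))
(np.float64(349.70729453219235), np.float64(185.68534419600482))
(np.float64(229.024095670473), np.float64(41.46215274580888))
```

View pics/w2.png

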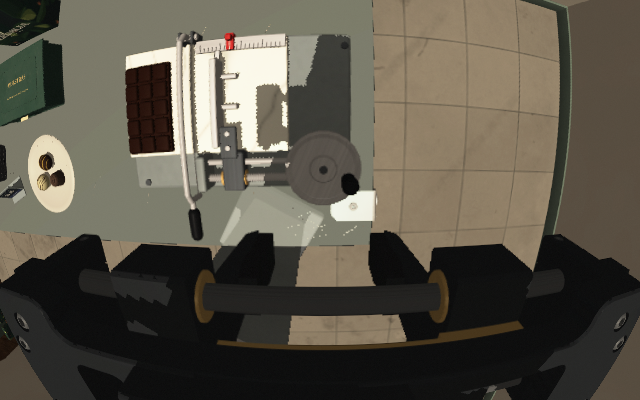

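Wrist view: hub (323,169), knob (349,184), red clip (230,41), stop plate (213,57)-(213,137), bow (183,40)-(193,210). The predicted pixels fall within 2 px of these, so the estimates are good. I'll refine the knob.

```bash
python3 - <<'E'
from h import *
s={'img':cv2.imread('pics/w2.png')[:,:,::-1]}; t=snap('wrist'); s=dict(t)
im=t['img'].astype(int); g=im.max(2)
roi=np.zeros(g.shape,bool); roi[172:198,338:362]=1
m=(g<45)&roi; v,u=np.nonzero(m); print('knob blob',u.min(),u.max(),v.min(),v.max(),u.mean(),v.mean(),m.sum())
for r in g[170:198,338:364]: print(' '.join('%3d'%x for x in r))
print('axis top/bot', proj(t,(.5135,-.0057,.105),True),proj(t,(.5135,-.0057,.071),True))
b=cv2.resize(t['img'][28:75,195:270,::-1],None,fx=10,fy=10,interpolation=cv2.INTER_CUBIC);cv2.imwrite('pics/clip.png',b)
E
```

```text
knob blob 341 358 174 194 349.1782178217822 184.05280528052805 303
 91  90  86  85  87  88  87  86  85  87  87  86  87  89  90  89  86  83  81  81  83  83  88 106 125 125
 91  88  85  86  87  88  87  87  87  87  86  86  88  89  89  89  86  82  81  81  84  83  92 109 126 125
 88  86  86  87  88  89  87  87  87  76  73  81  89  90  90  89  85  82  81  82  83  83  92 111 125 125
 89  86  86  88  88  80  68  68  61  50  45  54  66  69  78  87  84  82  81  82  84  83  92 110 124 124
 87  87  87  88  83  63  37  34  12  10   8   9  14  26  54  76  81  81  81  83  84  86  94 110 124 125
 86  86  87  88  70  42   8  10   7   7   8   7   7   9   8  51  73  81  82  82  83  86 101 118 125 125
 86  87  87  87  50  12   8  10   9   7   7   8   8   7  10  14  60  81  82  84  84  90 110 124 125 125
 87  88  88  55  25   7  10   9   9   9   9   8  11   8   8   8  32  61  84  83  84  90 111 124 125 126
 86  88  88  40  15  10   7   9   9   8  10   9   9  10   8  10  13  38  68  85  84  97 116 125 126 125
 86  87  89  41  15   9  11   9  11   9  10   9   9  11   9  10  10  19  43  74  92 110 121 125 1
[... 1319 characters left out ...]
 11  12 117 242 242 242 242 242 242 242
 87  86  91  92  88  83  70  38  12   8  10  10  10  12  10   7   9  32 129 242 242 242 242 242 242 242
 89  91  90  88  87  84  82  71  39  25  15   9   9   8   9  42 175 225 229 242 242 242 242 242 242 242
 88  88  88  86  86  87  85  81  68  67 160 202 201 201 200 203 231 242 241 242 242 242 242 242 242 242
 87  88  87  86  85  84  84  81  85 162 229 244 243 243 243 243 242 242 242 242 242 242 242 242 242 242
 88  87  87  87  86  85  82  91 139 233 243 244 243 243 243 242 242 242 242 242 243 243 242 242 242 242
axis top/bot (np.float64(349.72089170580244), np.float64(185.74609237719068)) (np.float64(346.768808119877), np.float64(177.63420500187266))
```

View pics/clip.png

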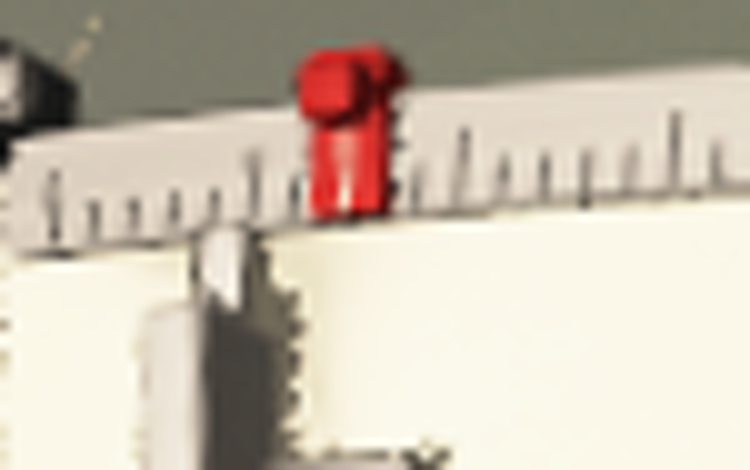

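The clip's white line front end is at about (229.5,48.8), and the pointer end is at about (217,51). Now going down to the knob and gripping lightly.

send_rows:
  motion:
    - {"x": 0, "y": 2.87, "z": 0, "rx": 0, "ry": 0, "rz": 0, "jaw": 5}
    - {"x": 0, "y": 0, "z": 4.6, "rx": 0, "ry": 0, "rz": 0, "jaw": 5}
    - {"x": 0, "y": 0, "z": 4.6, "rx": 0, "ry": 0, "rz": 0, "jaw": 5}
    - {"x": 0, "y": 0, "z": 4.4, "rx": 0, "ry": 0, "rz": 0, "jaw": 5}
    - {"x": 0, "y": 0, "z": 2, "rx": 0, "ry": 0, "rz": 0, "jaw": 4}

```text
clock: 2.8
tool_pos: [0.5123, -0.0057, 0.0906]
eef_rot: [0.967, 0.253, -0.002, -0.0]
contact_force: [0.0, 0.6, -0.2]
opening: 0.501
finger_force: 0.0
```

send_rows:
  motion:
    - {"x": 0, "y": 0, "z": 0, "rx": 0, "ry": 0, "rz": 0, "jaw": 2.5}
    - {"x": 0, "y": 0, "z": 0, "rx": 0, "ry": 0, "rz": 0, "jaw": 1}
    - {"x": 0, "y": 0, "z": 0, "rx": 0, "ry": 0, "rz": 0, "jaw": 1}
    - {"x": 0, "y": 0, "z": 0, "rx": 0, "ry": 0, "rz": 0, "jaw": 1}
    - {"x": 0, "y": 0, "z": 0, "rx": 0, "ry": 0, "rz": 0, "jaw": 1}
  grip_force: 8

```text
clock: 3.3
tool_pos: [0.5148, -0.0046, 0.0951]
eef_rot: [0.967, 0.254, 0.001, -0.0]
contact_force: [-0.7, 2.7, 6.6]
opening: 0.181
finger_force: 8.0
```

```bash
python3 - <<'E'
from h import *
st=get_state(); print(st['tool_pos'],st['contact_force'],st['opening']*88,st['finger_force'])
# circle steps in tool cm, 20 rows/turn and hub guess
yaw=np.radians(29.2); T=np.array([[np.cos(yaw),np.sin(yaw)],[np.sin(yaw),-np.cos(yaw)]])
k=np.array(st['tool_pos'][:2]); h=np.array([.509,.0213]); w=T@(k-h); print('r',np.hypot(*w),'phase tool deg',np.degrees(np.arctan2(w[1],w[0])))
# onz marker / pointer
o=np.array([.5046,.1445])
E
```

```text
[ 0.51481771 -0.00458161  0.09505522] [-0.71317619  2.71910529  6.63858842] 15.916921301803429 8.000143553945236
r 0.026527412267985766 phase tool deg 106.5315251498403
```

Gripped (15.9 mm). Winding counter-clockwise, 18° per row: half a turn first.

send_rows:
  motion:
    - {"x": 0.87, "y": 0.11, "z": -0.2, "rx": 0, "ry": 0, "rz": 0, "jaw": 1}
    - {"x": 0.86, "y": -0.17, "z": 0, "rx": 0, "ry": 0, "rz": 0, "jaw": 1}
    - {"x": 0.77, "y": -0.42, "z": 0, "rx": 0, "ry": 0, "rz": 0, "jaw": 1}
    - {"x": 0.6, "y": -0.64, "z": 0, "rx": 0, "ry": 0, "rz": 0, "jaw": 1}
    - {"x": 0.37, "y": -0.79, "z": 0, "rx": 0, "ry": 0, "rz": 0, "jaw": 1}
  grip_force: 10

```text
clock: 3.8
tool_pos: [0.539, 0.0258, 0.0956]
eef_rot: [0.968, 0.252, 0.003, 0.002]
contact_force: [4.2, -4.5, -10.2]
opening: 0.182
finger_force: 10.1
```

send_rows:
  motion:
    - {"x": 0.11, "y": -0.87, "z": 0, "rx": 0, "ry": 0, "rz": 0, "jaw": 1}
    - {"x": -0.17, "y": -0.86, "z": 0, "rx": 0, "ry": 0, "rz": 0, "jaw": 1}
    - {"x": -0.42, "y": -0.77, "z": 0, "rx": 0, "ry": 0, "rz": 0, "jaw": 1}
    - {"x": -0.64, "y": -0.6, "z": 0, "rx": 0, "ry": 0, "rz": 0, "jaw": 1}
    - {"x": -0.79, "y": -0.37, "z": 0, "rx": 0, "ry": 0, "rz": 0, "jaw": 1}

```text
clock: 4.3
tool_pos: [0.5047, 0.0506, 0.0956]
eef_rot: [0.967, 0.254, 0.003, -0.0]
contact_force: [5.6, -0.5, -10.4]
opening: 0.184
finger_force: 10.1
```

```bash
python3 - <<'E'
from h import *
st=get_state(); print(st['tool_pos'],st['contact_force'],st['opening']*88,st['finger_force'])
s=snap('wrist','w3.png')
st=get_state();print(st['clock'])
E
```

```text
[0.50474157 0.05062296 0.09561937] [  5.59751697  -0.48401976 -10.3730494 ] 16.20397152192818 10.144613132804636
4.35
```

The knob turned half a turn on a 28 mm circle. Continuing for one more turn, with a little z relief.

send_rows:
  motion:
    - {"x": -0.87, "y": -0.11, "z": 0.1, "rx": 0, "ry": 0, "rz": 0, "jaw": 1}
    - {"x": -0.86, "y": 0.17, "z": 0, "rx": 0, "ry": 0, "rz": 0, "jaw": 1}
    - {"x": -0.77, "y": 0.42, "z": 0, "rx": 0, "ry": 0, "rz": 0, "jaw": 1}
    - {"x": -0.6, "y": 0.64, "z": 0, "rx": 0, "ry": 0, "rz": 0, "jaw": 1}
    - {"x": -0.37, "y": 0.79, "z": 0, "rx": 0, "ry": 0, "rz": 0, "jaw": 1}

```text
clock: 4.85
tool_pos: [0.4837, 0.017, 0.0954]
eef_rot: [0.967, 0.254, 0.004, -0.001]
contact_force: [6.3, 4.6, -3.3]
opening: 0.178
finger_force: 10.1
```

send_rows:
  motion:
    - {"x": -0.11, "y": 0.87, "z": 0, "rx": 0, "ry": 0, "rz": 0, "jaw": 1}
    - {"x": 0.17, "y": 0.86, "z": 0, "rx": 0, "ry": 0, "rz": 0, "jaw": 1}
    - {"x": 0.42, "y": 0.77, "z": 0, "rx": 0, "ry": 0, "rz": 0, "jaw": 1}
    - {"x": 0.64, "y": 0.6, "z": 0, "rx": 0, "ry": 0, "rz": 0, "jaw": 1}
    - {"x": 0.79, "y": 0.37, "z": 0, "rx": 0, "ry": 0, "rz": 0, "jaw": 1}

```text
clock: 5.35
tool_pos: [0.5119, -0.0048, 0.0952]
eef_rot: [0.967, 0.254, -0.002, -0.001]
contact_force: [-3.4, 2.8, 6.0]
opening: 0.179
finger_force: 10.0
```

send_rows:
  motion:
    - {"x": 0.87, "y": 0.11, "z": 0, "rx": 0, "ry": 0, "rz": 0, "jaw": 1}
    - {"x": 0.86, "y": -0.17, "z": 0, "rx": 0, "ry": 0, "rz": 0, "jaw": 1}
    - {"x": 0.77, "y": -0.42, "z": 0, "rx": 0, "ry": 0, "rz": 0, "jaw": 1}
    - {"x": 0.6, "y": -0.64, "z": 0, "rx": 0, "ry": 0, "rz": 0, "jaw": 1}
    - {"x": 0.37, "y": -0.79, "z": 0, "rx": 0, "ry": 0, "rz": 0, "jaw": 1}

```text
clock: 5.85
tool_pos: [0.5389, 0.0243, 0.0956]
eef_rot: [0.968, 0.251, 0.003, 0.003]
contact_force: [8.0, -4.7, -5.9]
opening: 0.181
finger_force: 10.1
```

send_rows:
  motion:
    - {"x": 0.11, "y": -0.87, "z": 0, "rx": 0, "ry": 0, "rz": 0, "jaw": 1}
    - {"x": -0.17, "y": -0.86, "z": 0, "rx": 0, "ry": 0, "rz": 0, "jaw": 1}
    - {"x": -0.42, "y": -0.77, "z": 0, "rx": 0, "ry": 0, "rz": 0, "jaw": 1}
    - {"x": -0.64, "y": -0.6, "z": 0, "rx": 0, "ry": 0, "rz": 0, "jaw": 1}
    - {"x": -0.79, "y": -0.37, "z": 0, "rx": 0, "ry": 0, "rz": 0, "jaw": 1}

```text
clock: 6.35
tool_pos: [0.5037, 0.0504, 0.0954]
eef_rot: [0.967, 0.254, 0.003, -0.0]
contact_force: [5.3, -0.0, -2.5]
opening: 0.182
finger_force: 10.2
```

```bash
python3 - <<'E'
from h import *
st=get_state(); print(st['tool_pos'],st['contact_force'],st['opening']*88,st['finger_force'])
a=cv2.imread('pics/w3.png')[:,:,::-1]
s=snap('wrist','w4.png'); m=proj(s,(.5827,.1824,.041),True); print(m)
u,v=map(int,m); u0,v0=max(u-40,0),max(v-30,0); print(u0,v0)
c=[cv2.resize(i[v0:v0+60,u0:u0+130,::-1],None,fx=6,fy=6,interpolation=cv2.INTER_CUBIC)[:295] for i in (a,s['img'])]
cv2.imwrite('pics/cmp.png',np.vstack(c))
hsv=cv2.cvtColor(s['img'],cv2.COLOR_RGB2HSV)
mk=(hsv[...,1]>170)&(hsv[...,2]>100)&((hsv[...,0]<6)|(hsv[...,0]>174)); vv,uu=np.nonzero(mk); print(uu.min(),uu.max(),vv.min(),vv.max())
E
```

```text
[0.50365593 0.05036288 0.09542278] [ 5.31698772 -0.02565764 -2.47251187] 15.983205942380717 10.161974625008412
(np.float64(200.21877193936479), np.float64(20.022097668088406))
160 0
191 206 4 34
```

View pics/cmp.png

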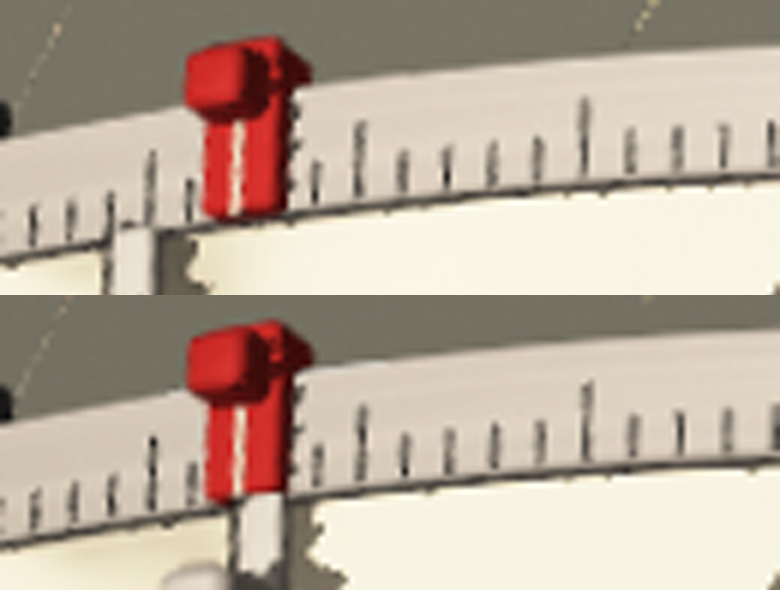

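The upper strip (half a turn) has the tongue edge at u=107 and the line at 236. The lower strip (1.5 turns) has the edge at 232 and the line at 236, so the stop is nearly at the marker, at about 42 px per 5 mm tick. Half a turn more (about 7.5 mm past), then back 270° clockwise.

send_rows:
  motion:
    - {"x": -0.87, "y": -0.11, "z": 0, "rx": 0, "ry": 0, "rz": 0, "jaw": 1}
    - {"x": -0.86, "y": 0.17, "z": 0, "rx": 0, "ry": 0, "rz": 0, "jaw": 1}
    - {"x": -0.77, "y": 0.42, "z": 0, "rx": 0, "ry": 0, "rz": 0, "jaw": 1}
    - {"x": -0.6, "y": 0.64, "z": 0, "rx": 0, "ry": 0, "rz": 0, "jaw": 1}
    - {"x": -0.37, "y": 0.79, "z": 0, "rx": 0, "ry": 0, "rz": 0, "jaw": 1}

```text
clock: 6.9
tool_pos: [0.4837, 0.0167, 0.0954]
eef_rot: [0.967, 0.254, 0.004, -0.0]
contact_force: [6.6, 5.3, -2.4]
opening: 0.179
finger_force: 10.1
```

send_rows:
  motion:
    - {"x": -0.11, "y": 0.87, "z": 0, "rx": 0, "ry": 0, "rz": 0, "jaw": 1}
    - {"x": 0.17, "y": 0.86, "z": 0, "rx": 0, "ry": 0, "rz": 0, "jaw": 1}
    - {"x": 0.42, "y": 0.77, "z": 0, "rx": 0, "ry": 0, "rz": 0, "jaw": 1}
    - {"x": 0.64, "y": 0.6, "z": 0, "rx": 0, "ry": 0, "rz": 0, "jaw": 1}
    - {"x": 0.79, "y": 0.37, "z": 0, "rx": 0, "ry": 0, "rz": 0, "jaw": 1}

```text
clock: 7.4
tool_pos: [0.5117, -0.0048, 0.0951]
eef_rot: [0.967, 0.254, -0.002, -0.001]
contact_force: [-3.8, 3.1, 9.0]
opening: 0.18
finger_force: 10.0
```

send_rows:
  motion:
    - {"x": 0, "y": 0, "z": 0, "rx": 0, "ry": 0, "rz": 0, "jaw": 1}
    - {"x": 0, "y": 0, "z": 0, "rx": 0, "ry": 0, "rz": 0, "jaw": 1}
    - {"x": 0, "y": 0, "z": 0, "rx": 0, "ry": 0, "rz": 0, "jaw": 1}
    - {"x": 0, "y": 0, "z": 0, "rx": 0, "ry": 0, "rz": 0, "jaw": 1}
    - {"x": 0, "y": 0, "z": 0, "rx": 0, "ry": 0, "rz": 0, "jaw": 1}

```text
clock: 7.9
tool_pos: [0.5136, -0.0048, 0.0952]
eef_rot: [0.967, 0.254, -0.0, -0.0]
contact_force: [-0.5, 4.6, 6.1]
opening: 0.182
finger_force: 10.0
```

```bash
python3 - <<'E'
from h import *
st=get_state(); print(st['tool_pos'],st['contact_force'])
s=snap('wrist','w5.png')
np.set_printoptions(linewidth=250)
im=s['img']; hsv=cv2.cvtColor(im,cv2.COLOR_RGB2HSV)
mk=(hsv[...,1]>170)&(hsv[...,2]>100)&((hsv[...,0]<6)|(hsv[...,0]>174)); vv,uu=np.nonzero(mk); print(uu.min(),uu.max(),vv.min(),vv.max())
b=vv.max(); u0=uu.min()
print(u0-6,b)
for r in range(b-6,b+12): print(r,im[r,u0-6:u0+34,1])
E
```

```text
[ 0.5136347  -0.00477302  0.095207  ] [-0.52667551  4.59554999  6.05896299]
124 139 0 21
118 21
15 [199 199 200 200 188  89 202 204 204 206 166  47  45  44 182 144  45  45  45  40  26  14  14  56  84 203 133 121 202 202 203 203  98 149 202 202 201 198 111 156]
16 [200 201 202 202 158 112 205 206 207 197  81  44  44  52 214 141  45  45  45  38  23  12  13  71 202 202 113 145 203 197 203 202  99 168 192 184 172 158 139 130]
17 [202 203 204 205 135 154 208 207 207 161  27  44  44  43 180 139  46  45  45  39  20  14  14 103 202 198 136 169 131 148 110 176 128 154 141 125 110  95  76  87]
18 [197 207 209 208 163 137 206 204 203 190  38  43  45  56 199  95  44  43  43  36  22  14  21 134 187 202 209 218 200  94  66  63  80  69  79  89  89 122  96 116]
19 [172 207 205 204 121 146 202 201 200 159  32  44  44  70 225 115  39  35  31  22  17  14  17 203 216 221 220 221 196 121  64  64  65  73  80  88 182 232 243 244]
20 [195 203 203 202 101 175 199 199 200 129  34  44  39  36 165  71  14  19  17  18  34  43  30 171 217 222 221 223 193 119  65  72  99 105 109 110 239 244 244 244]
21 [182 200 19
[... 1265 characters left out ...]
 72 102 111 110 111 112 110 160 158 242]
29 [225 223 221 221 221 219 219 218 190 185 184 184 192 185 163 123  72  66 109 159 202 151  92 212  87 167  89  86  80  68  77 106 110 111 110 111 111 111 112 153]
30 [220 220 221 222 224 223 223 178 192 202 210 212 214 194 173 130  81  64  64  66  75  69 102 143  87  89  88  87  79  70  72 109 110 111 112 111 112 111 111 111]
31 [223 224 226 226 226 226 214 203 213 215 215 215 213 194 169 128  71  64  65  64  64  64  65  69  72  81  84  89  78  68  69 107 111 111 111 112 112 111 112 112]
32 [227 228 228 228 228 228 206 209 213 215 215 216 212 193 168 127  76  64  65  65  63  63  64  63  64  66  68  72  75  67  75 104 111 112 112 111 112 112 112 164]
```

The stop is about 5.5–7 mm past the marker (tongue edge u≈140, white line u≈132). Reversing 216° clockwise, then measuring.

send_rows:
  motion:
    - {"x": -0.79, "y": -0.37, "z": 0, "rx": 0, "ry": 0, "rz": 0, "jaw": 1}
    - {"x": -0.64, "y": -0.6, "z": 0, "rx": 0, "ry": 0, "rz": 0, "jaw": 1}
    - {"x": -0.42, "y": -0.77, "z": 0, "rx": 0, "ry": 0, "rz": 0, "jaw": 1}
    - {"x": -0.17, "y": -0.86, "z": 0, "rx": 0, "ry": 0, "rz": 0, "jaw": 1}
    - {"x": 0.11, "y": -0.87, "z": 0, "rx": 0, "ry": 0, "rz": 0, "jaw": 1}

```text
clock: 8.45
tool_pos: [0.4842, 0.0148, 0.0954]
eef_rot: [0.968, 0.253, 0.004, 0.001]
contact_force: [8.5, -1.2, -2.2]
opening: 0.182
finger_force: 10.1
```

send_rows:
  motion:
    - {"x": 0.37, "y": -0.79, "z": 0, "rx": 0, "ry": 0, "rz": 0, "jaw": 1}
    - {"x": 0.6, "y": -0.64, "z": 0, "rx": 0, "ry": 0, "rz": 0, "jaw": 1}
    - {"x": 0.77, "y": -0.42, "z": 0, "rx": 0, "ry": 0, "rz": 0, "jaw": 1}
    - {"x": 0.86, "y": -0.17, "z": 0, "rx": 0, "ry": 0, "rz": 0, "jaw": 1}
    - {"x": 0.87, "y": 0.11, "z": 0, "rx": 0, "ry": 0, "rz": 0, "jaw": 1}

```text
clock: 8.95
tool_pos: [0.4973, 0.0475, 0.095]
eef_rot: [0.967, 0.253, -0.004, 0.001]
contact_force: [-7.0, 2.6, 13.4]
opening: 0.18
finger_force: 10.0
```

send_rows:
  motion:
    - {"x": 0.79, "y": 0.37, "z": 0, "rx": 0, "ry": 0, "rz": 0, "jaw": 1}
    - {"x": 0.64, "y": 0.6, "z": 0, "rx": 0, "ry": 0, "rz": 0, "jaw": 1}
    - {"x": 0, "y": 0, "z": 0, "rx": 0, "ry": 0, "rz": 0, "jaw": 1}
    - {"x": 0, "y": 0, "z": 0, "rx": 0, "ry": 0, "rz": 0, "jaw": 1}
    - {"x": 0, "y": 0, "z": 0, "rx": 0, "ry": 0, "rz": 0, "jaw": 1}

```text
clock: 9.45
tool_pos: [0.5189, 0.05, 0.0953]
eef_rot: [0.967, 0.255, 0.001, -0.001]
contact_force: [1.1, 7.6, 5.2]
opening: 0.181
finger_force: 10.0
```

```bash
cat > m.py <<'E'
from h import *
Y=np.array([-np.sin(np.radians(29.2)),np.cos(np.radians(29.2))])
def show(fn):
    st=get_state(); c=np.array([.5098,.0228]); d=np.array(st['tool_pos'])[:2]-c
    print(st['tool_pos'].round(4),st['contact_force'].round(1),'knob ang',np.degrees(np.arctan2(d[1],d[0])).round(1),np.hypot(*d).round(4))
    s=snap('wrist',fn); im=s['img']; hsv=cv2.cvtColor(im,cv2.COLOR_RGB2HSV)
    mk=(hsv[...,1]>170)&(hsv[...,2]>100)&((hsv[...,0]<6)|(hsv[...,0]>174)); vv,uu=np.nonzero(mk); b=vv.max(); u0=uu.min()
    print(u0-10,b)
    for r in range(max(b-5,0),b+9): print(r,' '.join('%3d'%x for x in im[r,u0-10:u0+30,1]))
    return s
def diff(s,line,ptr):
    return 1000*Y@(onz(s,*ptr,.040,True)-onz(s,*line,.041,True))[:2]
E
python3 - <<'E'
from m import *
s=show('w6.png')
E
```

```text
[0.5189 0.05   0.0953] [1.1 7.6 5.2] knob ang 71.6 0.0287
170 53
48 206 205 205 207 112 132 206 207 205 206 178  28 198  93  45  44  45 110 211 106  48  48  49  48  36  20  14  53 161 202 202 110 179 204 203 204 203 204  89 136
49 205 205 206 202 108 143 204 204 204 204 202  79 185  90  45  45  45 102 221  89  47  47  49  46  36  19  12  60 175 203 203  94 161 202 203 204 204 198 112 131
50 203 204 204 189 108 152 202 203 202 201 184 104 155 109  45  45  46  62 225 124  48  48  49  46  37  20  13  79 191 202 202  69 153 203 202 200 199 184 107 138
51 201 201 201 190 122 169 200 200 201 200 166  90 135  92  43  44  46  92 216 123  47  47  48  45  35  19  16 136 187 183 172  78 126 191 186 181 175 157 138 148
52 198 198 198 197 102 145 197 198 198 198 158 103 182  79  44  44  43 108 174 122  40  41  38  37  28  49  87 149 178 183 185 150 101 128 130 119 114 110 101  93
53 198 198 198 199  82 150 199 199 199 200 146 108 194  66  40  38  36 122 176 103  24  23  21  22  99 191 198 206 211 216 213 161  83  69  75  81  88  96 179 218
54 198 199 199 199 106 131 198 196 196 195 158  61 178 12
[... 546 characters left out ...]
 224 225 219 170  72  87 109 110 111 111 142 244
58 178 165 117 185 207 211 215 216 219 217 218 218 219 220 223 225 226 227 228 230 232 233 234 158 117 201 218 224 224 225 222 170  66  90 109 110 111 111 167 244
59 222 224 222 221 219 217 215 215 216 216 216 216 217 217 220 223 225 226 229 230 231 233 234 126 101 208 221 225 224 225 222 169  74  86 111 111 112 130 216 244
60 219 219 217 217 216 216 215 215 216 216 216 216 215 218 219 221 223 226 228 230 231 233 235  97 112 215 219 224 225 225 222 166  85  88 111 111 111 202 244 244
61 219 218 219 219 219 219 218 219 218 218 218 217 216 215 218 219 222 226 228 229 232 233 235 114 102 216 221 226 225 227 219 163  86  89 110 111 111 217 244 244
```

```bash
python3 - <<'E'
from m import *
s=snap('wrist')
print(diff(s,(188.2,53.5),(193.9,54)), diff(s,(188.2,53.5),(193.3,54)), 1000*Y@(onz(s,189.2,53,.041,True)-onz(s,188.2,53,.041,True))[:2])
E
```

```text
-3.686488237587668 -3.25487615809953 -0.725632522230242
```

About 3.5 mm left (84°). Giving 72°, then measuring.

send_rows:
  motion:
    - {"x": 0.42, "y": 0.77, "z": 0, "rx": 0, "ry": 0, "rz": 0, "jaw": 1}
    - {"x": 0.17, "y": 0.86, "z": 0, "rx": 0, "ry": 0, "rz": 0, "jaw": 1}
    - {"x": -0.11, "y": 0.87, "z": 0, "rx": 0, "ry": 0, "rz": 0, "jaw": 1}
    - {"x": -0.37, "y": 0.79, "z": 0, "rx": 0, "ry": 0, "rz": 0, "jaw": 1}
    - {"x": 0, "y": 0, "z": 0, "rx": 0, "ry": 0, "rz": 0, "jaw": 1}

```text
clock: 10.05
tool_pos: [0.5386, 0.0184, 0.0954]
eef_rot: [0.968, 0.253, 0.003, 0.001]
contact_force: [5.6, 0.3, -0.6]
opening: 0.182
finger_force: 10.0
```

send_rows:
  motion:
    - {"x": 0, "y": 0, "z": 0, "rx": 0, "ry": 0, "rz": 0, "jaw": 1}
    - {"x": 0, "y": 0, "z": 0, "rx": 0, "ry": 0, "rz": 0, "jaw": 1}
    - {"x": 0, "y": 0, "z": 0, "rx": 0, "ry": 0, "rz": 0, "jaw": 1}
    - {"x": 0, "y": 0, "z": 0, "rx": 0, "ry": 0, "rz": 0, "jaw": 1}
    - {"x": 0, "y": 0, "z": 0, "rx": 0, "ry": 0, "rz": 0, "jaw": 1}

```text
clock: 10.55
tool_pos: [0.5385, 0.0185, 0.0954]
eef_rot: [0.967, 0.253, 0.003, 0.001]
contact_force: [5.1, 0.0, 0.2]
opening: 0.183
finger_force: 10.0
```

```bash
python3 - <<'E'
from m import *
s=show('w7.png')
E
```

```text
[0.5385 0.0185 0.0954] [5.1 0.  0.2] knob ang -8.5 0.0291
121 64
59 203 202 202 203 205 206 206 172  63 208 209 208 209 131  23  44  44  47 177 152  47  45  46  41  29  15  13  44 110 204 151  89 205 205 204 205 204  79 181 204
60 205 206 206 192 208 208 208 187  73 208 207 207 206 114  29  45  44  62 188 131  47  47  47  43  28  14  13  75 204 204 151  71 205 204 204 204 186  83 174 197
61 208 209 153 153 207 207 206 207 104 194 205 205 203 100  33  44  44  48 210 142  45  46  46  43  27  16  13 118 204 205 185 113 202 197 194 190 164 164 166 153
62 207 207 117 172 205 205 205 184 108 201 202 202 199 126  46  44  45  44 213 150  46  46  46  41  26  13  14 146 194 190 172 160 168 148 128 110  93 101  89 140
63 204 202 132 153 202 202 201 165 102 201 201 201 202 126  64  45  45  44 158 161  43  41  43  37  68 116  82 133 133 108  85  86  89  86 151 168 184 197 201 232
64 201 201 110 123 199 200 201 172  61 201 202 201 202 104  39  41  38  54 167 110  27 115 159 185 211 207 125  67  72  79  84  90  98 116 207 243 243 244 244 244
65 201 200 108 152 201 202 202 202  93 187 202 200 196 13
[... 546 characters left out ...]
  83 106 107 109 107 150 244 244 245 244 245 245
69 100  91  87 102 157 184 200 222 226 225 222 217 220 220 219 219 220 223 191  68 186 219 223 224 222 206 128  69  85 106 107 109 119 237 244 244 245 245 245 245
70 179 202 222 227 227 226 224 222 222 220 219 218 218 218 219 218 220 221 208  24 158 219 224 224 223 204 128  68  84 107 107 109 109 178 237 244 245 245 245 245
71 225 222 221 221 223 221 220 221 220 222 220 221 221 219 220 218 219 221 224  76 175 218 224 223 225 201 132  66  86 106 108 109 109 110 188 170 245 245 245 245
72 221 220 220 220 223 224 224 224 225 225 224 224 223 223 221 220 219 220 213  99 185 219 225 223 225 204 138  68  83 106 108 109 111 110 111 120 193 245 245 245
```

```bash
python3 - <<'E'
from m import *
s=snap('wrist')
print(diff(s,(139.4,64),(140.2,65)),diff(s,(139.3,64.5),(140.1,64)),onz(s,139.4,64,.041,True))
E
```

```text
-0.05331270616605592 -0.03916811037563868 [0.57457642 0.17853672 0.041     ]
```

The stop is at the marker (about -0.05 mm). Releasing, rising, and moving over the gap between stop and wire with fingers shut.

send_rows:
  motion:
    - {"x": 0, "y": 0, "z": 0, "rx": 0, "ry": 0, "rz": 0, "jaw": 2.5}
    - {"x": 0, "y": 0, "z": 0, "rx": 0, "ry": 0, "rz": 0, "jaw": 3}
    - {"x": 0, "y": 0, "z": -1, "rx": 0, "ry": 0, "rz": 0, "jaw": 3}
    - {"x": 0, "y": 0, "z": -3.5, "rx": 0, "ry": 0, "rz": 0, "jaw": 3}
    - {"x": 0, "y": 0, "z": -4, "rx": 0, "ry": 0, "rz": 0, "jaw": 3}

```text
clock: 11.15
tool_pos: [0.5337, 0.0192, 0.18]
eef_rot: [0.967, 0.254, -0.002, -0.0]
contact_force: [1.6, 0.1, -0.2]
opening: 0.339
finger_force: 0.0
```

send_rows:
  motion:
    - {"x": 1.21, "y": -3.73, "z": 0, "rx": 0, "ry": 0, "rz": 0, "jaw": 0}
    - {"x": 1.21, "y": -3.73, "z": 0, "rx": 0, "ry": 0, "rz": 0, "jaw": 0}
    - {"x": 1.21, "y": -3.73, "z": 0, "rx": 0, "ry": 0, "rz": 0, "jaw": 0}
    - {"x": 1.21, "y": -3.73, "z": 0, "rx": 0, "ry": 0, "rz": 0, "jaw": 0}
    - {"x": 0, "y": 0, "z": 0, "rx": 0, "ry": 0, "rz": 0, "jaw": 0}

```text
clock: 11.65
tool_pos: [0.5022, 0.1805, 0.1804]
eef_rot: [0.966, 0.259, 0.0, -0.002]
contact_force: [0.0, -0.4, -0.6]
opening: 0.007
finger_force: 0.0
```

send_rows:
  motion:
    - {"x": 0, "y": 0, "z": 0, "rx": 0, "ry": 0, "rz": 0, "jaw": 0}
    - {"x": 0, "y": 0, "z": 0, "rx": 0, "ry": 0, "rz": 0, "jaw": 0}
    - {"x": 0, "y": 0, "z": 0, "rx": 0, "ry": 0, "rz": 0, "jaw": 0}
    - {"x": 0, "y": 0, "z": 0, "rx": 0, "ry": 0, "rz": 0, "jaw": 0}
    - {"x": 0, "y": 0, "z": 0, "rx": 0, "ry": 0, "rz": 0, "jaw": 0}

```text
clock: 12.15
tool_pos: [0.5047, 0.1725, 0.1797]
eef_rot: [0.967, 0.253, -0.0, 0.0]
contact_force: [-0.8, 0.2, 0.2]
opening: 0.007
finger_force: 0.0
```

```bash
python3 - <<'E'
from m import *
s=show('w8.png')
E
```

```text
[0.5047 0.1725 0.1797] [-0.8  0.2  0.2] knob ang 91.9 0.1498Traceback (most recent call last):
  File "<stdin>", line 2, in <module>
  File "m.py", line 7, in show
    mk=(hsv[...,1]>170)&(hsv[...,2]>100)&((hsv[...,0]<6)|(hsv[...,0]>174)); vv,uu=np.nonzero(mk); b=vv.max(); u0=uu.min()
                                                                                                    ~~~~~~^^
    return umr_maximum(a, axis, None, out, keepdims, initial, where)
ValueError: zero-size array to reduction operation maximum which has no identity
```

View pics/w8.png

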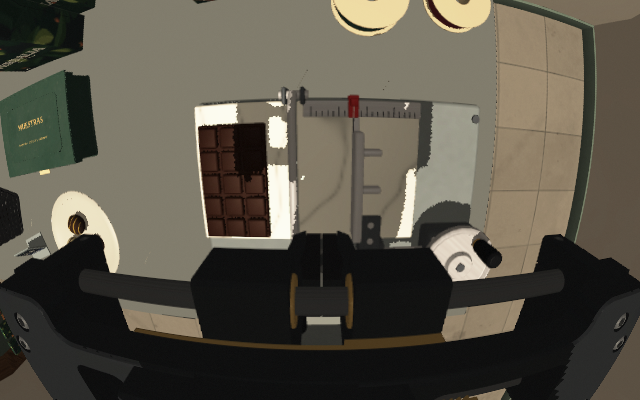

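View from above the gap: clip at (353,104), stop plate (358,130)-(358,240), bow at x≈293, and the fingers shut between them at (322,240). Reading the pointer numerically.

```bash
python3 - <<'E'
from m import *
s=snap('wrist'); im=s['img']
for r in range(106,126): print(r,' '.join('%3d'%x for x in im[r,343:370,1]))
print([diff(s,(353.2,116),(a,119)) for a in (352.5,353.5,354.5)])
X=np.array([.873,.488])
# face top edge (z=.06) left side of plate and bow (z=.066)
print('row160',im[160,285:300,1],im[160,350:368,1])
st=get_state()['tool_pos'][:2]
for n,u,z in (('face',354,.06),('bow',297,.066)):
    print(n,1000*Y@(onz(s,u,160,z,True)[:2]-st))
print('line in tcp',1000*Y@(onz(s,353.2,116,.041,True)[:2]-st),1000*X@(onz(s,353.2,116,.041,True)[:2]-st))
E
```

```text
106  89  89  89  89  81  59  18  21  20  19  39  47  17  17  20  27  69  89  87  89  88  88  88  87  88  88  89
107  89  88  88  87  81  59  18  21  20  20  67  86  20  20  21  28  67  88  88  87  88  88  87  62  61  88  88
108  88  87  89  88  80  59  17  20  22  21  65  87  19  21  22  28  65  87  88  87  88  88  88  63  56  88  86
109  89  89  90  89  81  60  18  21  22  22  65  87  21  20  22  27  64  88  88  87  87  87  87  64  55  88  87
110  90  89  90  90  85  64  19  20  21  23  62  88  21  19  21  38  69  89  89  89  92  89  89  69  59  87  88
111  89  54  72  88  84  63  20  21  21  20  61  91  22  21  22  39  70  82  70  90  89  89  90  73  63  89  89
112  87  49  69  88  83  62  21  20  22  24  56  78  20  22  21  38  67  77  55  89  89  89  87  73  61  89  88
113  85  50  67  86  81  62  22  21  22  28  52  72  20  21  20  37  66  76  52  86  86  87  87  73  59  86  86
114  86  54  68  85  80  61  24  21  20  28  54  72  20  21  20  35  65  77  52  83  85  85  85  71  55  84  83
115  83  63  71  82  79  61  25  21  20  27  53  72  22  21  21  35  62  77  50  83  84  84 
[... 777 characters left out ...]
20 119 119 119 120 119 119
123  95  97  97 100 103 106 108 108 110  95  56  75  95  99  98  96 104 119 120 119 119 120 119 120 119 120 120
124  96  97  98 100 103 106 108 110 113  96  55  75  96 100  98  97 102 119 119 119 120 119 119 120 119 120 120
125  98  97  99 101 104 107 109 112 113  98  56  75  95 100  99  96 100 120 120 119 119 119 119 119 120 120 119
[np.float64(0.4807006815059197), np.float64(-0.4104273849482172), np.float64(-1.3021424186228625)]
row160 [116 115 108  89  77  80  85  85  84  81  79  68  85 107 121] [118 114  75  71  70  78  89  94  96  94  95  93  91  89 103 116 117 118]
face -29.236465308416907
bow 18.081206490367045
line in tcp -29.8456379992223 64.82517526178219
```

Pointer at 353.5 and white line at 353.6, so they agree within 0.2 mm. The gap centre is 6 mm towards the stop. Shifting and descending in two stages.

send_rows:
  motion:
    - {"x": 0.3, "y": 0.6, "z": 0, "rx": 0, "ry": 0, "rz": 0, "jaw": 0}
    - {"x": 0, "y": 0, "z": 4.5, "rx": 0, "ry": 0, "rz": 0, "jaw": 0}
    - {"x": 0, "y": 0, "z": 4, "rx": 0, "ry": 0, "rz": 0, "jaw": 0}
    - {"x": 0, "y": 0, "z": 0, "rx": 0, "ry": 0, "rz": 0, "jaw": 0}
    - {"x": 0, "y": 0, "z": 0, "rx": 0, "ry": 0, "rz": 0, "jaw": 0}

```text
clock: 12.75
tool_pos: [0.5102, 0.1694, 0.0948]
eef_rot: [0.967, 0.254, -0.001, 0.0]
contact_force: [0.7, 1.3, 0.3]
opening: 0.008
finger_force: 0.0
```

```bash
python3 - <<'E'
from m import *
st=get_state(); print(st['tool_pos'])
s=snap('wrist','w9.png'); p=st['tool_pos']; M=R.from_quat(st['eef_rot']).as_matrix()
for y in(-.0175,0,.0175): print(proj(s,p+M@np.array([.009,y,.011]),True))
cv2.imwrite('pics/f.png',cv2.resize(s['img'][120:300,220:440,::-1],None,fx=3.3,fy=3.3))
E
```

```text
[0.51021323 0.16936477 0.09480626]
(np.float64(284.7298281513343), np.float64(232.8164154708533))
(np.float64(318.5455261202392), np.float64(232.98811946178063))
(np.float64(352.41203501529), np.float64(232.8577796172128))
```

View pics/f.png

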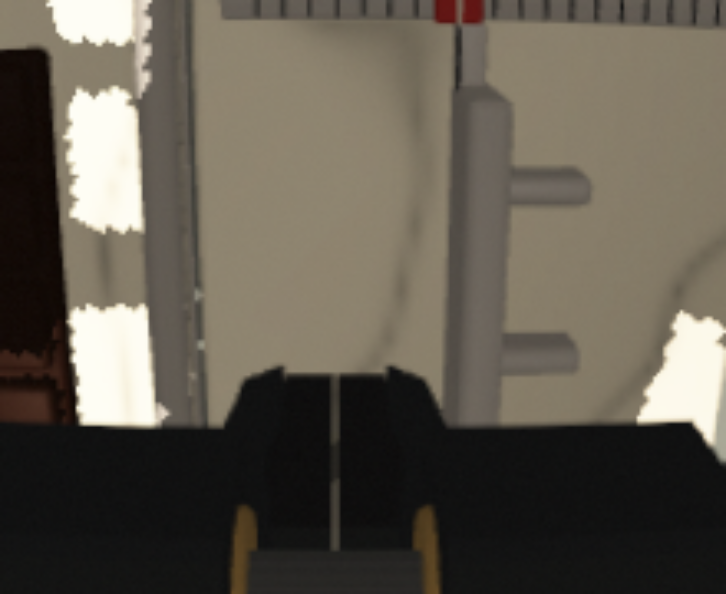

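The tapered fingertips (285–390) stand clear between the bow (200) and the plate (448), and the pointer is still on the white line. Going down to TCP z≈0.057.

send_rows:
  motion:
    - {"x": 0, "y": 0, "z": 1.5, "rx": 0, "ry": 0, "rz": 0, "jaw": 0}
    - {"x": 0, "y": 0, "z": 1.3, "rx": 0, "ry": 0, "rz": 0, "jaw": 0}
    - {"x": 0, "y": 0, "z": 1, "rx": 0, "ry": 0, "rz": 0, "jaw": 0}
    - {"x": 0, "y": 0, "z": 0, "rx": 0, "ry": 0, "rz": 0, "jaw": 0}
    - {"x": 0, "y": 0, "z": 0, "rx": 0, "ry": 0, "rz": 0, "jaw": 0}

```text
clock: 13.3
tool_pos: [0.5103, 0.1697, 0.057]
eef_rot: [0.967, 0.254, 0.0, 0.0]
contact_force: [0.8, -0.3, 0.5]
opening: 0.001
finger_force: 0.0
```

send_rows:
  motion:
    - {"x": 0, "y": 0.1, "z": 0, "rx": 0, "ry": 0, "rz": 0, "jaw": 0}
    - {"x": 0, "y": 0.1, "z": 0, "rx": 0, "ry": 0, "rz": 0, "jaw": 0}
    - {"x": 0, "y": 0.1, "z": 0, "rx": 0, "ry": 0, "rz": 0, "jaw": 0}
    - {"x": 0, "y": 0, "z": 0, "rx": 0, "ry": 0, "rz": 0, "jaw": 0}
    - {"x": 0, "y": 0, "z": 0, "rx": 0, "ry": 0, "rz": 0, "jaw": 0}

```text
clock: 13.8
tool_pos: [0.5117, 0.167, 0.0568]
eef_rot: [0.967, 0.254, 0.0, 0.0]
contact_force: [0.4, 0.2, 0.2]
opening: 0.006
finger_force: 0.0
```

send_rows:
  motion:
    - {"x": 0, "y": 0.05, "z": 0, "rx": 0, "ry": 0, "rz": 0, "jaw": 0}
    - {"x": 0, "y": 0.05, "z": 0, "rx": 0, "ry": 0, "rz": 0, "jaw": 0}
    - {"x": 0, "y": 0.05, "z": 0, "rx": 0, "ry": 0, "rz": 0, "jaw": 0}
    - {"x": 0, "y": 0.05, "z": 0, "rx": 0, "ry": 0, "rz": 0, "jaw": 0}
    - {"x": 0, "y": 0, "z": 0, "rx": 0, "ry": 0, "rz": 0, "jaw": 0}

```text
clock: 14.3
tool_pos: [0.5126, 0.1651, 0.0567]
eef_rot: [0.967, 0.254, -0.0, 0.0]
contact_force: [-0.2, -0.6, -0.5]
opening: 0.003
finger_force: 0.0
```

send_rows:
  motion:
    - {"x": 0, "y": 0.05, "z": 0, "rx": 0, "ry": 0, "rz": 0, "jaw": 0}
    - {"x": 0, "y": 0.05, "z": 0, "rx": 0, "ry": 0, "rz": 0, "jaw": 0}
    - {"x": 0, "y": 0.05, "z": 0, "rx": 0, "ry": 0, "rz": 0, "jaw": 0}
    - {"x": 0, "y": 0, "z": 0, "rx": 0, "ry": 0, "rz": 0, "jaw": 0}
    - {"x": 0, "y": 0, "z": 0, "rx": 0, "ry": 0, "rz": 0, "jaw": 0}

```text
clock: 14.8
tool_pos: [0.5133, 0.164, 0.0567]
eef_rot: [0.967, 0.254, 0.0, 0.0]
contact_force: [-0.3, -1.3, 0.5]
opening: 0.005
finger_force: 0.0
```

send_rows:
  motion:
    - {"x": 0, "y": 0.05, "z": 0, "rx": 0, "ry": 0, "rz": 0, "jaw": 0}
    - {"x": 0, "y": 0.05, "z": 0, "rx": 0, "ry": 0, "rz": 0, "jaw": 0}
    - {"x": 0, "y": 0.05, "z": 0, "rx": 0, "ry": 0, "rz": 0, "jaw": 0}
    - {"x": 0, "y": 0, "z": 0, "rx": 0, "ry": 0, "rz": 0, "jaw": 0}
    - {"x": 0, "y": 0, "z": 0, "rx": 0, "ry": 0, "rz": 0, "jaw": 0}

```text
clock: 15.3
tool_pos: [0.514, 0.1626, 0.0567]
eef_rot: [0.967, 0.254, 0.0, 0.0]
contact_force: [0.1, 0.1, -0.2]
opening: 0.006
finger_force: 0.0
```

send_rows:
  motion:
    - {"x": 0, "y": 0.05, "z": 0, "rx": 0, "ry": 0, "rz": 0, "jaw": 0}
    - {"x": 0, "y": 0.05, "z": 0, "rx": 0, "ry": 0, "rz": 0, "jaw": 0}
    - {"x": 0, "y": 0.05, "z": 0, "rx": 0, "ry": 0, "rz": 0, "jaw": 0}
    - {"x": 0, "y": 0, "z": 0, "rx": 0, "ry": 0, "rz": 0, "jaw": 0}
    - {"x": 0, "y": 0, "z": 0, "rx": 0, "ry": 0, "rz": 0, "jaw": 0}

```text
clock: 15.8
tool_pos: [0.5142, 0.1623, 0.0567]
eef_rot: [0.967, 0.254, -0.0, -0.001]
contact_force: [-2.6, 4.1, 0.9]
opening: 0.004
finger_force: 2.6
```

Contact at about 4.8 N. Slightly firmer and hold.

send_rows:
  motion:
    - {"x": 0, "y": 0.04, "z": 0, "rx": 0, "ry": 0, "rz": 0, "jaw": 0}
    - {"x": 0, "y": 0.03, "z": 0, "rx": 0, "ry": 0, "rz": 0, "jaw": 0}
    - {"x": 0, "y": 0, "z": 0, "rx": 0, "ry": 0, "rz": 0, "jaw": 0}
    - {"x": 0, "y": 0, "z": 0, "rx": 0, "ry": 0, "rz": 0, "jaw": 0}
    - {"x": 0, "y": 0, "z": 0, "rx": 0, "ry": 0, "rz": 0, "jaw": 0}

```text
clock: 16.3
tool_pos: [0.5143, 0.1623, 0.0567]
eef_rot: [0.967, 0.254, -0.0, -0.001]
contact_force: [-2.6, 5.0, 1.3]
opening: 0.005
finger_force: 3.3
```

send_rows:
  motion:
    - {"x": 0, "y": 0, "z": 0, "rx": 0, "ry": 0, "rz": 0, "jaw": 0}
    - {"x": 0, "y": 0, "z": 0, "rx": 0, "ry": 0, "rz": 0, "jaw": 0}
    - {"x": 0, "y": 0, "z": 0, "rx": 0, "ry": 0, "rz": 0, "jaw": 0}
    - {"x": 0, "y": 0, "z": 0, "rx": 0, "ry": 0, "rz": 0, "jaw": 0}
    - {"x": 0, "y": 0, "z": 0, "rx": 0, "ry": 0, "rz": 0, "jaw": 0}

```text
clock: 16.8
tool_pos: [0.5142, 0.1623, 0.0567]
eef_rot: [0.967, 0.254, -0.0, -0.001]
contact_force: [-4.0, 5.3, 0.5]
opening: 0.009
finger_force: 3.3
```

```bash
python3 - <<'E'
from m import *
s=snap('wrist','w10.png'); im=s['img']; m=proj(s,(.5746,.1785,.041),True); print(m, get_state()['contact_force'])
u,v=map(int,m)
for r in range(v-12,v+16,2): print(r,' '.join('%3d'%x for x in im[r,u-16:u+16,1]))
E
```

```text
(np.float64(350.3977197597632), np.float64(131.1535731200393)) [-3.47962981  5.77486437  0.91506589]
119  97  79  79  98 103 102 103 100  79  34  23  24  24  24  24  26  25  86 108  80  24  25  24  23  25  23  30  57  98 102  94  83
121  95  74  39  90 101 101 101  97  77  36  22  23  25  24  24  25  24  84 109  82  25  25  24  25  25  22  28  53  93 100  88  60
123  92  72  37  86  98  98  98  94  55  29  23  23  25  24  23  23  24  83 110  82  25  23  23  23  24  23  26  56  91  98  89  63
125  92  71  37  85  96  98  96  93  55  30  23  24  26  24  25  25  24  81 111  84  24  23  23  23  23  25  28  70  90  97  87  64
127  88  52  36  83  97  96  97  94  58  31  22  23  25  24  25  23  24  79 112  86  27  23  23  23  24  24  24  68  91  97  83  55
129  88  77  74  86  91  91  91  90  56  30  21  23  25  24  23  24  33  81 109  76  29  23  23  25  22  23  21  67  86  92  84  62
131 111 113 113 113 115 117 119 117 119  89  58  48  48  47  48  46  51  84 108  66  40  37  34  34  33  37  61  97 123 132 132 131
133 110 110 113 113 114 115 116 118 120 121 121 122 123 125 124 124 101  61  47  88 106 111 111 111 108 107 112 110 111 123 134 135
135 108 110 110 112 113 114 116 118 119 119 121 121 123 125 125 126 101  54  37  86 109 114 116 115 114 112 111 108 111 122 133 134
137 108 108 110 111 113 114 116 117 117 119 121 122 124 124 126 126 101  53  44 111 113 113 114 113 111 112 111 108 109 121 133 134
139 110 111 110 111 114 114 116 117 120 120 122 123 124 127 126 127 102  54  41 112 111 112 112 113 112 110 112 107 107 118 134 135
141 110 111 110 111 112 115 117 118 119 121 123 123 125 127 127 128 100  44  39 109 112 112 113 113 113 111 110 107 110 123 135 136
143 110 110 110 111 113 115 118 118 120 122 122 124 125 127 127 129  99  40  36 107 111 111 113 113 112 110 111 105 112 125 135 135
145 111 111 110 112 114 116 118 119 122 123 125 124 126 129 130 130 104  42  32 105 111 112 112 113 111 110 110 105 111 125 136 135
```

Under about 6.5 N the pointer (col 17.7) stays on the white line (col 18.0). Backing off and rising.

send_rows:
  motion:
    - {"x": 0, "y": -0.4, "z": 0, "rx": 0, "ry": 0, "rz": 0, "jaw": 0}
    - {"x": 0, "y": -0.4, "z": 0, "rx": 0, "ry": 0, "rz": 0, "jaw": 0}
    - {"x": 0, "y": 0, "z": 0, "rx": 0, "ry": 0, "rz": 0, "jaw": 0}
    - {"x": 0, "y": 0, "z": -2, "rx": 0, "ry": 0, "rz": 0, "jaw": 0}
    - {"x": 0, "y": 0, "z": -4.5, "rx": 0, "ry": 0, "rz": 0, "jaw": 0}

```text
clock: 17.35
tool_pos: [0.5095, 0.1662, 0.1198]
eef_rot: [0.967, 0.253, -0.003, 0.001]
contact_force: [0.8, -0.1, 0.8]
opening: 0.004
finger_force: 0.0
```

send_rows:
  motion:
    - {"x": 0, "y": 0, "z": -4.5, "rx": 0, "ry": 0, "rz": 0, "jaw": 0}
    - {"x": 0, "y": 0, "z": -2, "rx": 0, "ry": 0, "rz": 0, "jaw": 0}
    - {"x": 0, "y": 0, "z": 0, "rx": 0, "ry": 0, "rz": 0, "jaw": 0}
    - {"x": 0, "y": 0, "z": 0, "rx": 0, "ry": 0, "rz": 0, "jaw": 0}
    - {"x": 0, "y": 0, "z": 0, "rx": 0, "ry": 0, "rz": 0, "jaw": 0}

```text
clock: 17.85
tool_pos: [0.5105, 0.167, 0.1854]
eef_rot: [0.967, 0.253, -0.001, 0.0]
contact_force: [-0.5, 0.4, -0.2]
opening: 0.008
finger_force: 0.0
```

```bash
python3 - <<'E'
from m import *
s=snap('wrist','w11.png'); im=s['img']; m=proj(s,(.5746,.1785,.041),True)
u,v=map(int,m)
for r in range(v-8,v+10,3): print(r,' '.join('%3d'%x for x in im[r,u-12:u+14,1]))
print(get_state()['tool_pos'],finish_job())
E
```

```text
110  81  87  88  87  88  87  87  87  57  19  21  21  21  89  64  22  20  24  30  80  88  87  88  88  87  87
113  83  90  89  84  74  74  88  88  60  18  22  21  22  87  66  21  20  23  32  81  70  67  81  90  90  90
116  78  85  84  80  65  64  80  84  59  17  22  22  21  85  69  21  21  24  44  77  64  58  74  86  85  85
119  96  96  98  98  99  99 101 104  93  71  55  54  44  69  63  46  48  46  89 107 111 112 112 113 111 112
122  96  95  95  95  96  98  99 102 103 106 108 110  82  60  77  99 100  98  98 100 111 118 119 118 119 118
125 100  98  97  96  97  96 100 102 106 108 109 110  84  61  74  98 100  97  94 100 110 119 119 119 119 119
the job is handed in; nothing more can be done
[0.5103814  0.16708577 0.18530888] None
```

Job handed in after about 18 s on the robot's clock: I wound the stop roughly 5.5–7 mm past the marker and brought it back to within about 0.3 mm of the line. It stayed there under a press of about 6.5 N and after I let go and moved the arm clear; no verdict was returned.

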